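Slacken the ratchet clamp on a block of sample tubes

ROBOT

A 7-joint arm with a two-finger parallel gripper is mounted at the origin on the work surface. World frame = base frame: x ahead of the robot, y to its left, z up, the work surface at z = 0. Lengths are in m, angles in rad, forces in N, time in s.
With the tool pointing down it reaches from about 0.4 to 0.75 m from the base axis. Payload 19.5 kg.
Tool frame: the origin (TCP) lies midway between the tips of the shut fingers; the grasp point (between the pads) lies 19 mm behind it; x points along the fingers, z is the direction in which the jaws open and shut, and the axes are right-handed (so a half turn about x gives the same grasp; the last joint's range is limited). The gripper opens to 85 mm and grips with 20 to 120 N. Pads are 22 mm wide; open, the fingers measure 114 mm over their backs; the gripper's body (76 mm by 85 mm) begins 54 mm behind the grasp point. The pads swing forward as they close: fully open they stand 13 mm farther back than shut.
Start: joints at [-1.27, 0.707, -0.028, 1.485, 0.022, 0.951, -0.075], TCP at [0.193, 0.542, 0.231] pointing down, gripper open.
Joint ranges: [-2.71, 2.71], [-0.32, 2.16], [-1.57, 1.52], [0, 2.45], [-1.46, 4.6], [0, 2.02], [-2.83, 2.83]. Speed limits (rad/s): [1.89, 1.89, 2.57, 2.57, 3.01, 3.01, 3.01].

INTERFACE

Orientations are given as a 3x3 rotation matrix whose columns are the frame's x, y, z axes.
In Python, from workcell import arm, imaging, ticket gives the robot as it stands. The module is installed in compiled form; this text tells all that it offers.
- The arm moves only by the tool move_arm, never from a script. Its argument "motion" is a list of rows, each an object with "xyz": the shift along the world's x, y, z in m, a list of three; "angular": the turn, a rotation vector about the world's x, y, z in rad, a list of three; "fingers": the finger opening in m, from 0 to 0.0854. A call has 1 to 10 rows; each row shifts and turns the commanded pose from where the row before left it; what a row does not reach is not made up. A row lasts 1/12 s, in which the tool goes at most 41.7 mm and 7.16 degrees, less where a joint would pass 70% of its speed; a pose out of reach is approached as far as the arm can. A call with a gripper value outside its range is refused whole. The fingers move at their own pace and stop on an object; "squeeze" is the grip in N (left out, the last holds). Time passes only in rows, so rows that do not move let the fingers close. It gives the time, the measured TCP pose, the force and the opening at its end, in the units of the state.
- arm.read_state(): the state, without advancing time (a new reading comes with each control period).
- imaging.snapshot(name): name is "scene" or "top" or "wrist"; returns (picture, depth): 480x640x3 uint8, red, green, blue; 480x640 float32, m along the optical axis (not along the pixel's ray), 0 where there is no reading.
- imaging.calibration(name): a dict with "camera_matrix" (3x3 intrinsics, pixels), "world_to_cam" (4x4, takes a point from world to camera coordinates); the wrist camera has in their place "T_tool_cam" (4x4, takes a point from camera to tool coordinates, whose origin is the TCP and whose axes are the tool frame's). Camera axes: x right, y down, z forward; pixel columns grow to the right and rows downward; lengths in m; the calibration is good to about 2 mm. A picture is of the moment at which its call begins: read the wrist's pose just before it. calibration takes no time and is no camera call.
- ticket.hand_in(): hands the job in, once; it reports no verdict.
The state is a dict: "time_s": time; "joints": joint angles; "qd": joint speeds; "joint_torque": joint torques, N m; "ee_pos": TCP position; "ee_rot": TCP orientation; "contact_force": force on the tool from outside, world axes, zero at the start; "moment": the same for the moment, N m; "opening": opening from 0.0 (shut) to 1.0 (fully open).
Only numpy, scipy, OpenCV 4.12 (cv2) and the standard library are available. Lean on these libraries where they do the work, as an engineer would, in place of code of your own. Each camera call takes 0.05 s, during which the arm holds its last target. There are 200 camera calls.

TASK

Open the ratchet clamp beside the block of glass sample tubes: flick the pawl's yellow trip lever right over to off, then take the load on the crank and wind it up just a little so that the sprung pawl jumps clear of the ratchet wheel. Ease the drum back by the crank under control, never letting it run, until it is fully home against its stop - the return spring goes slack before that, so press it gently the last bit - and let go with the pawl left off. Steer the lever and the crank with the fingers loose on either side, without gripping or forcing them (25 N at the very most: both crack easily), do not drive the jaw into the tube block, and leave the other things on the bench where they are.

Things in the scene. Friction and masses are not known exactly. Their poses are not given: they have to be found in the camera images.
- clamp: clamp bolted to the bench: aluminium plate 240 x 345 x 12 mm with a steel ratchet wheel (12 teeth, 104 mm across, 30 to 42 mm above the bench), pawl, trip lever, sliding blue jaw and fixed blue fence. Origin on the drum's vertical axle at bench height, z up; plate spans x -100 to 140, y -110 to 235 mm; the jaw closes along +y
- drum (a joint): drum's turn (rad): 0 = home on a hard stop, grows counter-clockwise from above as it is wound up. Starts caught by the pawl at about 0.89 or 1.42. Return spring 0.5 N m per rad of (value - 0.05): 5 to 9 N at the knob while up; drag 0.10 N m, so eased back it goes slack at about 0.25 and must be pressed home, and stays. Let go while up with the pawl off, it flies back
- crank_knob (a point): centre of the top of the black upright crank knob: fixed cylinder 20 mm across, 54 to 104 mm above the bench, 80 mm from the axle on a red arm (arm top at 54 mm). At drum value q the arm points from the axle at -135 degrees + q, counter-clockwise from clamp +x
- pawl_tip (a point): inner corner of the brass pawl's tip, 41 mm above the bench. About 43 mm from the axle (seen from above) while in the teeth, about 57 mm when sprung out; clear of the wheel beyond 53 mm. Pawl 45 mm long, pivot at clamp (63.5, 42.9) mm. While the drum's load rests on it, it stays in the tooth even with the trip lever at off; once the drum is then wound up by about 0.05 rad it springs out by itself
- trip (a joint): yellow trip lever that sets which way the pawl's spring pulls (rad): 0 = pawl on, 1.2 = off (hard stop); off counts from 1.0. Found at about 0 to 0.06. Turns clockwise from above towards off and stays where it is put; takes about 3 to 5 N at the pin
- trip_pin (a point): centre of the top of the yellow lever's upright pin, 12 mm in diameter, 38 to 82 mm above the bench (lever below it, 30 to 38 mm). The lever pivots about the vertical through clamp (88, 20) mm, pin 32 mm from the pivot: at trip value 0 it points at +0.6 rad from clamp +x, at value q at 0.6 - q
- jaw: blue sliding jaw with a rubber face and a steel rack, moved by the drum: jaw plate 96 mm long in clamp x (-23 to 73 mm), top at 72 mm above the bench. Its rubber face is at clamp y = 88 mm + 25 mm per rad of drum
- tube_block: loose white foam block 80 x 83 x 46 mm (x, y, z) with glass tubes and coloured caps up to about 115 mm above its underside; stands on the base plate between jaw and fence with 4 mm or more to spare before the jaw; origin at the centre of its underside
- vial: small amber sample jar with a black lid, 26 mm across, 45 mm tall, standing loose on the clamp's base plate; origin at its underside
- screwdriver: screwdriver lying loose on the bench beside the clamp, on its far side; origin on its axis line at bench height
- steel_cup: open steel cup, 72 mm across, 90 mm tall
- mouse: black computer mouse, 100 x 60 x 32 mm
- phone: black phone lying flat, 150 x 72 x 9 mm
- cap_tray: clear open tray of spare tube caps, 100 x 80 x 30 mm
- wash_bottle: white bottle with a red cap, 60 mm across, 140 mm tall
There are look-alikes about, which are no part of the job. Leave any blue, green or orange look-alike of the tube_block alone.

How it is judged:
By the outcome, as a careful person would: the job done as asked, in the order asked, and still so for the second after the job is handed in, with the robot touching nothing.
It also fails if it takes over 72 s, if anything falls off the work surface, if the arm or the gripper's body presses on something with over 40 N, if the wrist force passes 120 N, or if a joint passes its speed limit or range.

## Working session

There is one attempt and no reset: what is moved stays moved. The work goes in short steps, Python scripts to look and compute and a tool call to move; the robot and the scene stay as the last step left them, time stands still between calls to the robot, and variables do not carry over. Pictures are saved under pics/ and viewed, about 8 in all and at most 12, crops included, and the job is handed in when it is done.

Besides the shell and the picture viewer there is one more tool, called after "Emit:" as name(argument=value, ...), one argument or row to a line, values as JSON. move_arm: Moves the arm, as the interface text tells. Its arguments: {"type":"object","properties":{"motion":{"type":"array","items":{"type":"object","properties":{"xyz":{"type":"array","items":{"type":"number"}},"angular":{"type":"array","items":{"type":"number"}},"fingers":{"type":"number"}}}},"squeeze":{"type":"number"}},"required":["motion"]}

```bash
mkdir -p pics
cat > h.py <<'E'
import numpy as np, cv2
from workcell import arm, imaging, ticket
def snap(n,f):
    s=arm.read_state(); p,d=imaging.snapshot(n); cv2.imwrite('pics/'+f+'.png',p[:,:,::-1]); np.savez('pics/'+f+'.npz',p=p,d=d,pos=s['ee_pos'],rot=s['ee_rot']); return p,d
def cam(n,s=None):
    c=imaging.calibration(n); K=np.array(c['camera_matrix'])
    if n=='wrist':
        T=np.eye(4); T[:3,:3]=np.array(s['rot']); T[:3,3]=s['pos']; return K,T@np.array(c['T_tool_cam'])
    return K,np.linalg.inv(np.array(c['world_to_cam']))
def cloud(n,f):
    z=np.load('pics/'+f+'.npz'); K,T=cam(n,z); d=z['d']; v,u=np.mgrid[:480,:640]
    P=np.stack([(u-K[0,2])/K[0,0]*d,(v-K[1,2])/K[1,1]*d,d],-1)
    return P@T[:3,:3].T+T[:3,3], z['p'], d>0
E
python3 - <<'E'
from h import *
s=arm.read_state(); print({k:np.round(v,3).tolist() for k,v in s.items()})
for n in('top','scene'): snap(n,n+'0'); K,T=cam(n); print(n,K.round(1).tolist(),T.round(3).tolist())
print(imaging.calibration('wrist'))
E
```

```text
{'time_s': 0.0, 'joints': [-1.27, 0.707, -0.028, 1.485, 0.022, 0.951, -0.076], 'qd': [0.001, 0.0, 0.0, 0.001, 0.002, -0.002, -0.001], 'joint_torque': [0.0, -88.321, 1.235, -23.616, 0.017, 0.007, 0.0], 'ee_pos': [0.193, 0.541, 0.231], 'ee_rot': [[-0.0, -0.942, 0.336], [-0.001, 0.336, 0.942], [-1.0, -0.0, -0.001]], 'contact_force': [0.795, 0.065, 0.745], 'moment': [0.01, 0.006, -0.002], 'opening': 0.996}
top [[447.8, 0.0, 318.3], [0.0, 447.8, 247.0], [0.0, 0.0, 1.0]] [[0.019, -0.99, 0.14, 0.283], [-1.0, -0.019, 0.002, -0.011], [0.001, -0.14, -0.99, 1.458], [0.0, 0.0, 0.0, 1.0]]
scene [[515.9, 0.0, 323.3], [0.0, 515.9, 238.9], [0.0, 0.0, 1.0]] [[-0.842, 0.426, -0.331, 0.929], [0.54, 0.649, -0.536, 0.688], [-0.013, -0.63, -0.777, 1.162], [0.0, 0.0, 0.0, 1.0]]
{'camera_matrix': array([[338.07609947,   0.        , 318.53075462],
       [  0.        , 338.07609947, 236.2785201 ],
       [  0.        ,   0.        ,   1.        ]]), 'T_tool_cam': array([[ 3.78693085e-04, -2.69294560e-01,  9.63057785e-01,
        -1.42132476e-01],
       [-4.40366606e-04, -9.63057805e-01, -2.69294392e-01,
         6.74924154e-02],
       [ 9.99999831e-01, -3.22118564e-04, -4.83291663e-04,
         1.22809508e-03],
       [ 0.00000000e+00,  0.00000000e+00,  0.00000000e+00,
         1.00000000e+00]])}
```

View pics/top0.png

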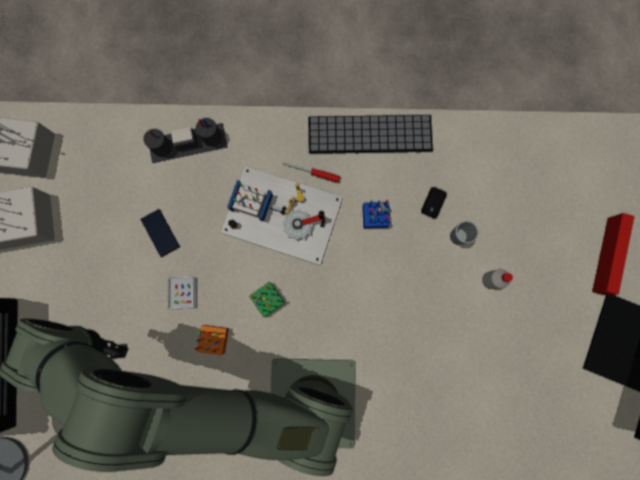

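View pics/scene0.png

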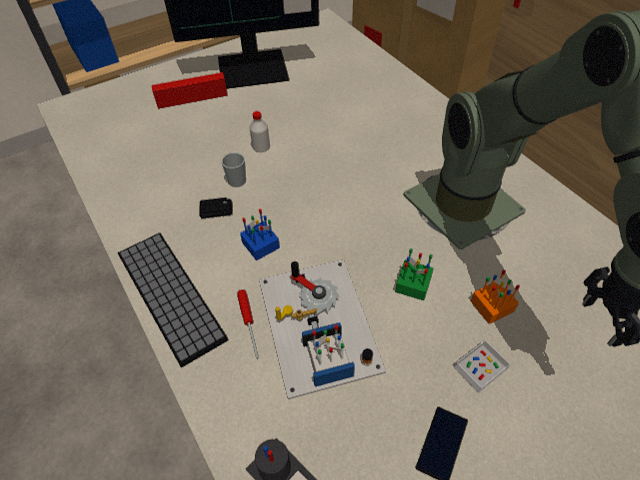

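Run:
```python
from h import *
for n,(u0,u1,v0,v1) in(('top',(210,350,155,270)),('scene',(250,400,250,400))):
    P,p,ok=cloud(n,n+'0')
    c=cv2.resize(p[v0:v1,u0:u1],None,fx=5,fy=5,interpolation=cv2.INTER_CUBIC)[:,:,::-1]; cv2.imwrite(f'pics/{n}c.png',c[:600,:800])
    h=P[...,2]; M=ok&(h>.007)&(h<.018); X=P[M]; m=(X[:,0]>.4)&(X[:,0]<.9)&(abs(X[:,1]-.05)<.25); X=X[m]
    img=np.zeros((600,600),np.uint8); q=((X[:,:2]-[.4,-.25])*1000).astype(int); q=q[(q>=0).all(1)&(q<600).all(1)]; img[q[:,0],q[:,1]]=255
    img=cv2.morphologyEx(cv2.morphologyEx(img,cv2.MORPH_CLOSE,np.ones((9,9))),cv2.MORPH_OPEN,np.ones((15,15)))
    k,l,st,_=cv2.connectedComponentsWithStats(img); i=1+st[1:,4].argmax(); pts=np.argwhere(l==i)
    r=cv2.minAreaRect(pts.astype(np.float32)); print(n,r, (cv2.boxPoints(r)/1000+[.4,-.25]).round(4).tolist())
    hsv=cv2.cvtColor(p,cv2.COLOR_RGB2HSV)
    for nm,mm in(('yellow',(abs(hsv[...,0].astype(int)-26)<6)&(hsv[...,1]>150)&(hsv[...,2]>120)),('red',((hsv[...,0]<6)|(hsv[...,0]>174))&(hsv[...,1]>150)),('dark',hsv[...,2]<45)):
        mm=mm&ok&(P[...,0]>.5)&(P[...,0]<.8)&(abs(P[...,1])<.15)&(h>.05)&(h<.13)
        mm&= (P[...,1]<.07)
        Y=P[mm]; vu=np.argwhere(mm)
        for hh,lo,hi in(('hi',.07,.13),('lo',.05,.07)):
            s=(Y[:,2]>lo)&(Y[:,2]<hi)
            if s.sum()>2: print(nm,hh,s.sum(),np.median(Y[s],0).round(4),np.median(vu[s],0)[::-1], Y[s].max(0).round(3),Y[s].min(0).round(3))
```

```text
top ((191.1250457763672, 362.3099365234375), (344.0010070800781, 242.78273010253906), 72.51200103759766) [[0.4237, -0.0153], [0.6552, -0.0882], [0.7586, 0.2399], [0.527, 0.3128]]
red hi 8 [ 0.5717 -0.012   0.0784] [320. 218.] [ 0.573 -0.009  0.094] [ 0.57  -0.022  0.07 ]
red lo 67 [0.5705 0.0165 0.0543] [311. 219.] [0.582 0.045 0.067] [ 0.558 -0.022  0.05 ]
dark hi 29 [ 0.5743 -0.0151  0.1019] [321. 215.] [ 0.585 -0.009  0.108] [ 0.57  -0.022  0.07 ]
scene ((258.89288330078125, 344.2421875), (346.86395263671875, 107.27423858642578), 73.0036849975586) [[0.5569, -0.0559], [0.6595, -0.0873], [0.7609, 0.2444], [0.6583, 0.2758]]
yellow hi 15 [0.6797 0.0647 0.081 ] [277. 309.] [0.684 0.069 0.085] [0.676 0.06  0.076]
red lo 129 [0.5741 0.0164 0.0547] [304. 281.] [0.594 0.051 0.065] [ 0.559 -0.019  0.05 ]
dark hi 77 [ 0.5861 -0.0089  0.0947] [295. 268.] [ 0.593 -0.004  0.108] [ 0.576 -0.02   0.072]
dark lo 25 [ 0.5847 -0.0061  0.0629] [296. 275.] [0.592 0.068 0.069] [ 0.549 -0.017  0.052]
```

View pics/topc.png

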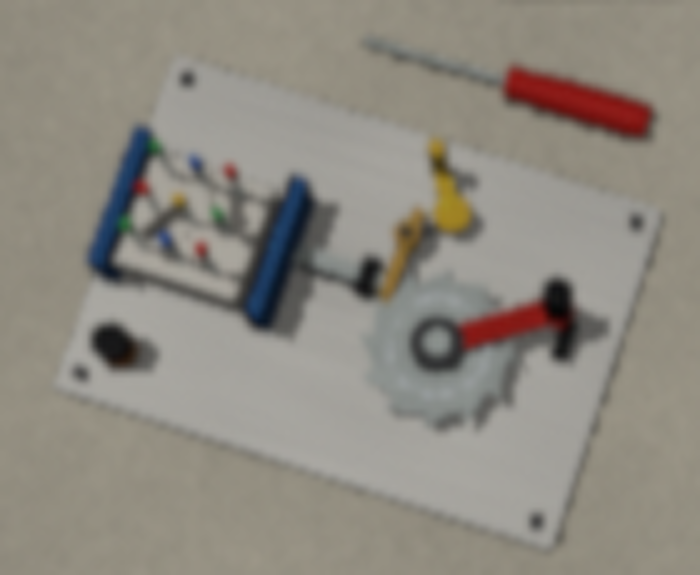

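View pics/scenec.png

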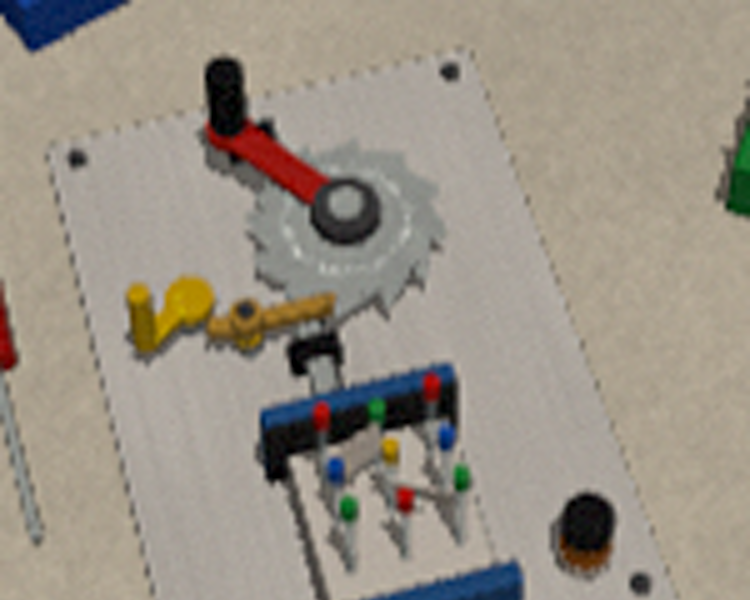

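The clamp is in plain view: axle at about top px (297,224), crank knob at (322,214), yellow pin near (297,185). The plate rectangle fits 344 x 243 mm, which matches the given size. The crank is in the tooth at about 1.42. I'll move over the clamp for a closer wrist view.

Emit:
move_arm(
  motion=[
    {"xyz": [0.022,-0.0245,0],"fingers": 0.034},
    {"xyz": [0.022,-0.0245,0]},
    {"xyz": [0.022,-0.0245,0]},
    {"xyz": [0.022,-0.0245,0]},
    {"xyz": [0.022,-0.0245,0]},
    {"xyz": [0.022,-0.0245,0]},
    {"xyz": [0.022,-0.0245,0]},
    {"xyz": [0.022,-0.0245,0]},
    {"xyz": [0.022,-0.0245,0]},
    {"xyz": [0.022,-0.0245,0]},
  ],
)

```text
invalid input
```

Emit:
move_arm(
  motion=[
    {"xyz": [0.022,-0.0245,0]},
    {"xyz": [0.022,-0.0245,0]},
    {"xyz": [0.022,-0.0245,0]},
    {"xyz": [0.022,-0.0245,0]},
    {"xyz": [0.022,-0.0245,0]},
    {"xyz": [0.022,-0.0245,0]},
    {"xyz": [0.022,-0.0245,0]},
    {"xyz": [0.022,-0.0245,0]},
    {"xyz": [0,0,0]},
    {"xyz": [0,0,0]},
  ],
)

```text
invalid input
```

Run:
```python
from h import *
s=arm.read_state(); print(s['time_s'],np.round(s['ee_pos'],4),np.round(s['ee_rot'],3).tolist(),np.round(s['joints'],2),s['opening'],np.round(s['contact_force'],2))
snap('wrist','w1')
```

```text
0.1 [0.1932 0.5413 0.2309] [[-0.0, -0.942, 0.336], [-0.001, 0.336, 0.942], [-1.0, -0.0, -0.001]] [-1.27  0.71 -0.03  1.48  0.02  0.95 -0.08] 1.0039990699305696 [ 0.01  0.32 -0.36]
```

View pics/w1.png

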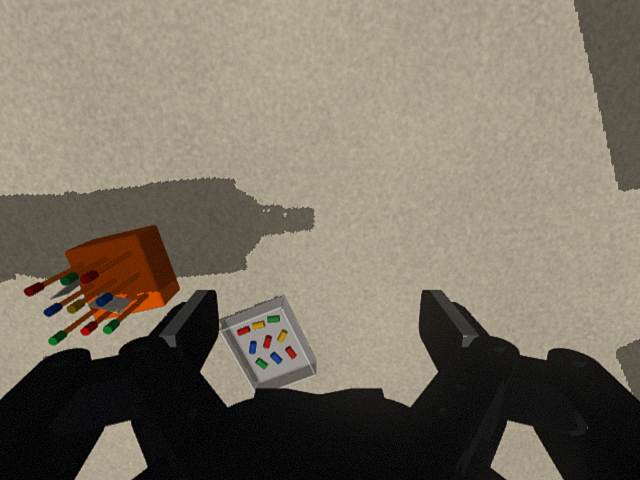

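The call was refused, so the arm hasn't moved. The view only shows the orange look-alike and the cap tray. I'll give every key in each row.

Emit:
move_arm(
  motion=[
    {"xyz": [0.022,-0.0245,0],"angular": [0,0,0],"fingers": 0.034},
    {"xyz": [0.022,-0.0245,0],"angular": [0,0,0],"fingers": 0.034},
    {"xyz": [0.022,-0.0245,0],"angular": [0,0,0],"fingers": 0.034},
    {"xyz": [0.022,-0.0245,0],"angular": [0,0,0],"fingers": 0.034},
    {"xyz": [0.022,-0.0245,0],"angular": [0,0,0],"fingers": 0.034},
    {"xyz": [0.022,-0.0245,0],"angular": [0,0,0],"fingers": 0.034},
    {"xyz": [0.022,-0.0245,0],"angular": [0,0,0],"fingers": 0.034},
    {"xyz": [0.022,-0.0245,0],"angular": [0,0,0],"fingers": 0.034},
    {"xyz": [0.022,-0.0245,0],"angular": [0,0,0],"fingers": 0.034},
    {"xyz": [0.022,-0.0245,0],"angular": [0,0,0],"fingers": 0.034},
  ],
  squeeze=20,
)

```text
time_s: 0.98
ee_pos: [0.4141, 0.2951, 0.2312]
ee_rot: [[-0.0, -0.942, 0.336], [-0.0, 0.336, 0.942], [-1.0, 0.0, -0.0]]
contact_force: [0.2, 0.0, 0.6]
opening: 0.397
```

Emit:
move_arm(
  motion=[
    {"xyz": [0.022,-0.0245,0],"angular": [0,0,0],"fingers": 0.034},
    {"xyz": [0.022,-0.0245,0],"angular": [0,0,0],"fingers": 0.034},
    {"xyz": [0.022,-0.0245,0],"angular": [0,0,0],"fingers": 0.034},
    {"xyz": [0.022,-0.0245,0],"angular": [0,0,0],"fingers": 0.034},
    {"xyz": [0.022,-0.0245,0],"angular": [0,0,0],"fingers": 0.034},
    {"xyz": [0.022,-0.0245,0],"angular": [0,0,0],"fingers": 0.034},
    {"xyz": [0.022,-0.0245,0],"angular": [0,0,0],"fingers": 0.034},
    {"xyz": [0.022,-0.0245,0],"angular": [0,0,0],"fingers": 0.034},
    {"xyz": [0.022,-0.0245,0],"angular": [0,0,0],"fingers": 0.034},
    {"xyz": [0,0,0],"angular": [0,0,0],"fingers": 0.034},
  ],
)

```text
time_s: 1.82
ee_pos: [0.6139, 0.0699, 0.2304]
ee_rot: [[0.0, -0.94, 0.342], [-0.003, 0.342, 0.94], [-1.0, -0.001, -0.003]]
contact_force: [-1.3, -0.7, -0.5]
opening: 0.394
```

Run:
```python
from h import *
s=arm.read_state(); print(s['time_s'],np.round(s['ee_pos'],4),np.round(s['joints'],2))
snap('wrist','w2')
```

```text
1.8167 [0.6139 0.0699 0.2304] [-0.11  0.78 -0.12  1.31  0.1   1.06  0.98]
```

View pics/w2.png

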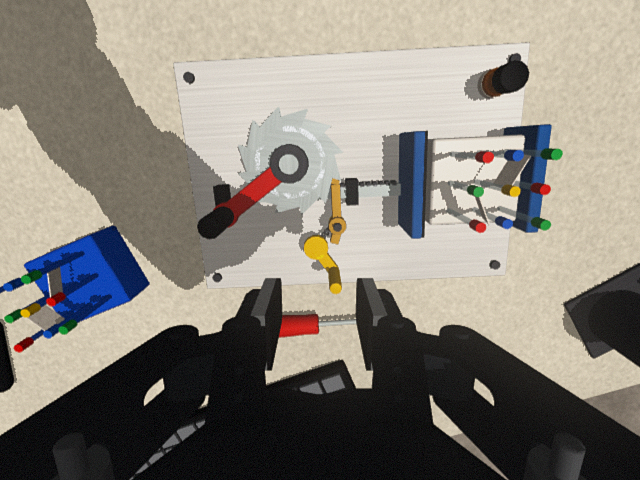

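The wrist view is clear: wheel hub (289,162), knob top around (211,222), trip pin top (336,287), pawl tip at about (335,182) in the teeth. Plate corners are at about (174,63), (530,42) and (207,290).

```bash
cat >> h.py <<'E'
def ray(n,f,uv,z):
    s=np.load('pics/'+f+'.npz'); K,T=cam(n,s); d=T[:3,:3]@[(uv[0]-K[0,2])/K[0,0],(uv[1]-K[1,2])/K[1,1],1]; o=T[:3,3]; return o+d*(z-o[2])/d[2]
E
python3 - <<'E'
from h import *
P,p,ok=cloud('wrist','w2'); h=P[...,2]
c=p[130:310,180:370]; cv2.imwrite('pics/w2c.png',cv2.resize(c,None,fx=4,fy=4,interpolation=cv2.INTER_CUBIC)[:600,:,::-1])
X=P[ok&(h>.007)&(h<.017)]; q=((X[:,:2]-[.35,-.3])*1000).astype(int); q=q[(q>=0).all(1)&(q<650).all(1)]
img=np.zeros((650,650),np.uint8); img[q[:,0],q[:,1]]=255
img=cv2.morphologyEx(cv2.morphologyEx(img,cv2.MORPH_CLOSE,np.ones((7,7))),cv2.MORPH_OPEN,np.ones((15,15)))
k,l,st,_=cv2.connectedComponentsWithStats(img); i=1+st[1:,4].argmax(); r=cv2.minAreaRect(np.argwhere(l==i).astype(np.float32)); print(r,(cv2.boxPoints(r)/1000+[.35,-.3]).round(4).tolist())
for nm,uv,z in(('c--',(174,63),.012),('c-+',(530,42),.012),('c+-',(207,290),.012),('hub',(289,162),.06),('knob',(211,222),.104),('pin',(336,287),.082),('pawl',(333,182),.041),('lpiv',(316,247),.04)): print(nm,ray('wrist','w2',uv,z).round(4), P[uv[1]-1:uv[1]+2,uv[0]-1:uv[0]+2].mean((0,1)).round(4))
for nm,z0,hsv in(('pin',.074,((20,120,90),(34,255,255))),('knob',.095,((0,0,0),(179,255,60)))):
    m=cv2.inRange(cv2.cvtColor(p,cv2.COLOR_RGB2HSV),*hsv)>0; m&=ok&(h>z0)&(h<z0+.016)&(abs(P[...,0]-.62)<.09)&(abs(P[...,1]-.02)<.08)
    Y=P[m]; print(nm,m.sum(),Y.mean(0).round(4),Y.min(0).round(4),Y.max(0).round(4),cv2.minEnclosingCircle(Y[:,:2].astype(np.float32)))
E
```

```text
((184.10308837890625, 427.0474853515625), (352.5321960449219, 150.21485900878906), 80.3519515991211) [[0.4305, -0.0341], [0.5786, -0.0593], [0.6377, 0.2882], [0.4896, 0.3134]]
c-- [ 0.4339 -0.0131  0.012 ] [ 0.4328 -0.0141  0.0085]
c-+ [0.534  0.3137 0.012 ] [0.5335 0.3202 0.0013]
c+- [ 0.6623 -0.085   0.012 ] [ 6.662e-01 -9.120e-02 -4.000e-04]
hub [0.5584 0.0624 0.06  ] [0.5584 0.0621 0.0575]
knob [ 0.5801 -0.0104  0.104 ] [ 0.5802 -0.0106  0.1033]
pin [0.679  0.0643 0.082 ] [0.6792 0.0642 0.0815]
pawl [0.5913 0.0938 0.041 ] [0.5913 0.0938 0.0405]
lpiv [0.6482 0.0552 0.04  ] [0.649  0.0549 0.0374]
pin 131 [0.6793 0.0636 0.0805] [0.6745 0.0579 0.0742] [0.686  0.0687 0.0829] ((0.6803205013275146, 0.063451386988163), 0.006023599300533533)
knob 473 [ 0.5834 -0.0135  0.1026] [ 0.5744 -0.0245  0.0954] [ 0.5933 -0.0051  0.1058] ((0.5838746428489685, -0.01512882485985756), 0.010133759118616581)
```

View pics/w2c.png

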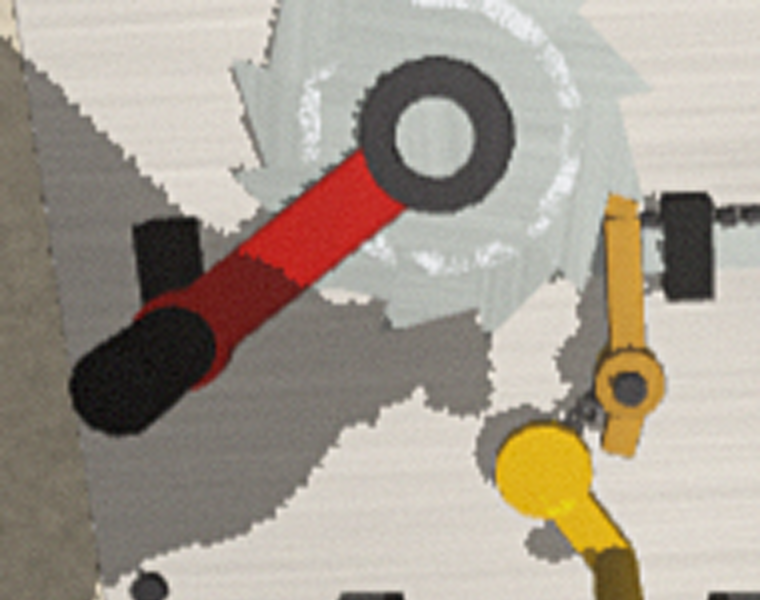

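Measurements agree. The plate sides come out at 239 and 342 mm. The knob is 80 mm from the hub. Clamp origin is at about (0.560, 0.062), yaw -17.2°, drum about 1.40. The pin is at (0.680, 0.0635, 0.082). I'll lower the fingers over the pin.

Emit:
move_arm(
  motion=[
    {"xyz": [0.033,-0.003,0],"angular": [0,0,0.04],"fingers": 0.034},
    {"xyz": [0.033,-0.003,0],"angular": [0,0,0],"fingers": 0.034},
    {"xyz": [0,0,-0.03],"angular": [0,0,0],"fingers": 0.034},
    {"xyz": [0,0,-0.03],"angular": [0,0,0],"fingers": 0.034},
    {"xyz": [0,0,-0.03],"angular": [0,0,0],"fingers": 0.034},
    {"xyz": [0,0,-0.03],"angular": [0,0,0],"fingers": 0.034},
    {"xyz": [0,0,0],"angular": [0,0,0],"fingers": 0.034},
    {"xyz": [0,0,0],"angular": [0,0,0],"fingers": 0.034},
  ],
)

```text
time_s: 2.53
ee_pos: [0.6746, 0.0708, 0.1111]
ee_rot: [[-0.002, -0.955, 0.298], [-0.0, 0.298, 0.955], [-1.0, 0.002, -0.001]]
contact_force: [0.5, 0.1, 1.1]
opening: 0.396
```

Run:
```python
from h import *
s=arm.read_state(); print(np.round(s['ee_pos'],4))
snap('wrist','w3')
```

```text
[0.6746 0.0708 0.1111]
```

View pics/w3.png

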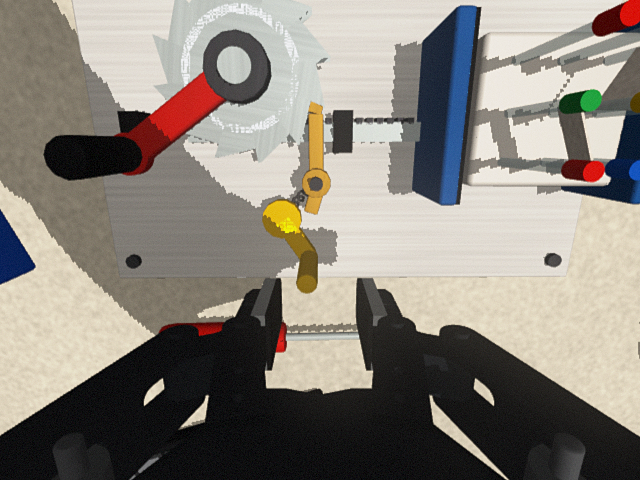

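The pin top is at (307,285) and sits between the fingers in the opening direction. I'll refine the numbers from this closer view.

Run:
```python
from h import *
P,p,ok=cloud('wrist','w3'); h=P[...,2]
m=cv2.inRange(cv2.cvtColor(p,cv2.COLOR_RGB2HSV),(20,120,70),(34,255,255))>0; m&=ok&(h>.076)&(h<.09)&(P[...,0]>.64)
Y=P[m]; print(m.sum(),Y.mean(0).round(4),cv2.minEnclosingCircle(Y[:,:2].astype(np.float32)))
for nm,uv,z in(('pin',(307,285),.082),('hub',(237,66),.0575),('sc1',(134,261),.012),('sc2',(553,260),.012),('lev',(282,218),.04)):print(nm,ray('wrist','w3',uv,z).round(4),P[uv[1],uv[0]].round(4))
```

```text
362 [0.6794 0.0635 0.0808] ((0.6812562942504883, 0.06317692995071411), 0.005723319482058287)
pin [0.6808 0.0634 0.082 ] [0.6811 0.0633 0.0813]
hub [0.5609 0.0624 0.0575] [0.5609 0.0624 0.0575]
sc1 [ 0.6517 -0.0672  0.012 ] [ 0.6511 -0.0648  0.0157]
sc2 [0.7452 0.2353 0.012 ] [0.7436 0.2336 0.0149]
lev [0.6486 0.0553 0.04  ] [0.649  0.0549 0.0376]
```

Emit:
move_arm(
  motion=[
    {"xyz": [0.006,-0.0076,0],"angular": [0,0,0],"fingers": 0.034},
    {"xyz": [0,0,-0.02],"angular": [0,0,0],"fingers": 0.034},
    {"xyz": [0,0,-0.02],"angular": [0,0,0],"fingers": 0.034},
    {"xyz": [0,0,-0.02],"angular": [0,0,0],"fingers": 0.034},
    {"xyz": [0,0,0],"angular": [0,0,0],"fingers": 0.025},
    {"xyz": [0,0,0],"angular": [0,0,0],"fingers": 0.025},
    {"xyz": [0,0,0],"angular": [0,0,0],"fingers": 0.025},
  ],
)

```text
time_s: 3.17
ee_pos: [0.6823, 0.0629, 0.0538]
ee_rot: [[0.003, -0.954, 0.298], [0.0, 0.298, 0.955], [-1.0, -0.003, 0.001]]
contact_force: [0.6, -0.9, -0.3]
opening: 0.296
```

Emit:
move_arm(
  motion=[
    {"xyz": [-0.0006,-0.002,0],"angular": [0,0,0],"fingers": 0.025},
    {"xyz": [-0.0006,-0.002,0],"angular": [0,0,0],"fingers": 0.025},
    {"xyz": [-0.0006,-0.002,0],"angular": [0,0,0],"fingers": 0.025},
    {"xyz": [0.0003,-0.002,0],"angular": [0,0,0],"fingers": 0.025},
    {"xyz": [0.0002,-0.002,0],"angular": [0,0,0],"fingers": 0.025},
    {"xyz": [0.0001,-0.002,0],"angular": [0,0,0],"fingers": 0.025},
    {"xyz": [0,-0.002,0],"angular": [0,0,0],"fingers": 0.025},
    {"xyz": [0,-0.002,0],"angular": [0,0,0],"fingers": 0.025},
  ],
)

```text
time_s: 3.83
ee_pos: [0.681, 0.0473, 0.0518]
ee_rot: [[0.003, -0.955, 0.298], [0.001, 0.298, 0.955], [-1.0, -0.002, 0.002]]
contact_force: [6.1, 4.9, 1.5]
opening: 0.295
```

Emit:
move_arm(
  motion=[
    {"xyz": [-0.0001,-0.002,0.0005],"angular": [0,0,0],"fingers": 0.025},
    {"xyz": [-0.0003,-0.002,0.0005],"angular": [0,0,0],"fingers": 0.025},
    {"xyz": [-0.0004,-0.002,0],"angular": [0,0,0],"fingers": 0.025},
    {"xyz": [-0.0005,-0.002,0],"angular": [0,0,0],"fingers": 0.025},
    {"xyz": [-0.0006,-0.0019,0],"angular": [0,0,0],"fingers": 0.025},
    {"xyz": [-0.0007,-0.0018,0],"angular": [0,0,0],"fingers": 0.025},
    {"xyz": [-0.0009,-0.0018,0],"angular": [0,0,0],"fingers": 0.025},
  ],
)

```text
time_s: 4.42
ee_pos: [0.6771, 0.0334, 0.0525]
ee_rot: [[0.002, -0.955, 0.298], [0.001, 0.298, 0.955], [-1.0, -0.001, 0.001]]
contact_force: [4.1, 2.8, 0.8]
opening: 0.291
```

Emit:
move_arm(
  motion=[
    {"xyz": [-0.001,-0.0017,0],"angular": [0,0,0],"fingers": 0.025},
    {"xyz": [-0.0011,-0.0017,0],"angular": [0,0,0],"fingers": 0.025},
    {"xyz": [-0.0012,-0.0016,0],"angular": [0,0,0],"fingers": 0.025},
    {"xyz": [-0.0013,-0.0015,0],"angular": [0,0,0],"fingers": 0.025},
  ],
)

```text
time_s: 4.75
ee_pos: [0.672, 0.0267, 0.0524]
ee_rot: [[0.001, -0.955, 0.298], [0.0, 0.298, 0.955], [-1.0, -0.001, 0.0]]
contact_force: [3.5, 4.0, 0.3]
opening: 0.29
```

Emit:
move_arm(
  motion=[
    {"xyz": [-0.001,-0.0011,0],"angular": [0,0,0],"fingers": 0.025},
    {"xyz": [-0.001,-0.0011,0],"angular": [0,0,0],"fingers": 0.025},
    {"xyz": [0,0,0],"angular": [0,0,0],"fingers": 0.025},
  ],
)

```text
time_s: 5.0
ee_pos: [0.6697, 0.0242, 0.0523]
ee_rot: [[-0.0, -0.954, 0.298], [-0.0, 0.298, 0.954], [-1.0, 0.0, -0.0]]
contact_force: [1.9, 2.6, 1.4]
opening: 0.29
```

Emit:
move_arm(
  motion=[
    {"xyz": [-0.0008,-0.0009,0],"angular": [0,0,0],"fingers": 0.025},
    {"xyz": [0,0,0],"angular": [0,0,0],"fingers": 0.025},
  ],
)

```text
time_s: 5.17
ee_pos: [0.6689, 0.0235, 0.0522]
ee_rot: [[-0.0, -0.954, 0.298], [-0.0, 0.298, 0.954], [-1.0, 0.0, -0.0]]
contact_force: [2.3, 2.0, 1.2]
opening: 0.297
```

Emit:
move_arm(
  motion=[
    {"xyz": [0.0009,0.0029,0],"angular": [0,0,0],"fingers": 0.03},
    {"xyz": [0.0009,0.0029,0],"angular": [0,0,0],"fingers": 0.034},
    {"xyz": [0,0,0.02],"angular": [0,0,0],"fingers": 0.034},
    {"xyz": [0,0,0.035],"angular": [0,0,0],"fingers": 0.034},
    {"xyz": [0,0,0.035],"angular": [0,0,0],"fingers": 0.034},
    {"xyz": [0,0,0.035],"angular": [0,0,0],"fingers": 0.034},
    {"xyz": [-0.01,-0.005,0.035],"angular": [0,0,-0.12],"fingers": 0.034},
    {"xyz": [-0.01,-0.005,0],"angular": [0,0,-0.12],"fingers": 0.034},
    {"xyz": [-0.01,-0.005,0],"angular": [0,0,-0.12],"fingers": 0.034},
    {"xyz": [-0.01,-0.005,0],"angular": [0,0,-0.12],"fingers": 0.034},
  ],
)

```text
time_s: 6.0
ee_pos: [0.6302, 0.0092, 0.2126]
ee_rot: [[-0.0, -0.705, 0.71], [-0.0, 0.71, 0.705], [-1.0, -0.0, -0.0]]
contact_force: [0.6, -0.3, 0.2]
opening: 0.398
```

Emit:
move_arm(
  motion=[
    {"xyz": [-0.01,-0.005,0],"angular": [0,0,-0.12],"fingers": 0.034},
    {"xyz": [-0.01,-0.005,0],"angular": [0,0,-0.12],"fingers": 0.034},
    {"xyz": [-0.01,-0.005,0],"angular": [0,0,-0.12],"fingers": 0.034},
    {"xyz": [-0.01,-0.006,0],"angular": [0,0,-0.1],"fingers": 0.034},
    {"xyz": [0,0,0],"angular": [0,0,0],"fingers": 0.034},
    {"xyz": [0,0,0],"angular": [0,0,0],"fingers": 0.034},
  ],
)

```text
time_s: 6.5
ee_pos: [0.5909, -0.0114, 0.2124]
ee_rot: [[-0.0, -0.324, 0.946], [-0.0, 0.946, 0.324], [-1.0, -0.0, -0.0]]
contact_force: [0.7, 0.5, -0.4]
opening: 0.398
```

Run:
```python
from h import *
s=arm.read_state(); print(s['time_s'],np.round(s['ee_pos'],4),np.round(s['ee_rot'],3)[:,2],np.round(s['joints'],2),np.round(s['contact_force'],1),s['opening'])
snap('wrist','w4')
P,p,ok=cloud('wrist','w4'); h=P[...,2]; hsv=cv2.cvtColor(p,cv2.COLOR_RGB2HSV)
for nm,z0,z1,lim,xy in(('pin',.076,.09,((20,120,70),(34,255,255)),(.67,.04)),('knob',.1,.11,((0,0,0),(179,255,60)),(.585,-.014))):
    m=(cv2.inRange(hsv,*lim)>0)&ok&(h>z0)&(h<z1)&(np.hypot(P[...,0]-xy[0],P[...,1]-xy[1])<.05); Y=P[m]
    if m.sum(): print(nm,m.sum(),Y.mean(0).round(4),cv2.minEnclosingCircle(Y[:,:2].astype(np.float32)))
```

```text
6.5 [ 0.5909 -0.0114  0.2124] [ 0.946  0.324 -0.   ] [-0.09  0.76  0.11  1.45 -0.09  0.94  0.38] [ 0.7  0.5 -0.4] 0.3979908180338174
pin 168 [0.6707 0.031  0.0809] ((0.6711989641189575, 0.030837755650281906), 0.006018034182488918)
knob 450 [ 0.5836 -0.0144  0.1032] ((0.5837322473526001, -0.01492222398519516), 0.009618309326469898)
```

View pics/w4.png

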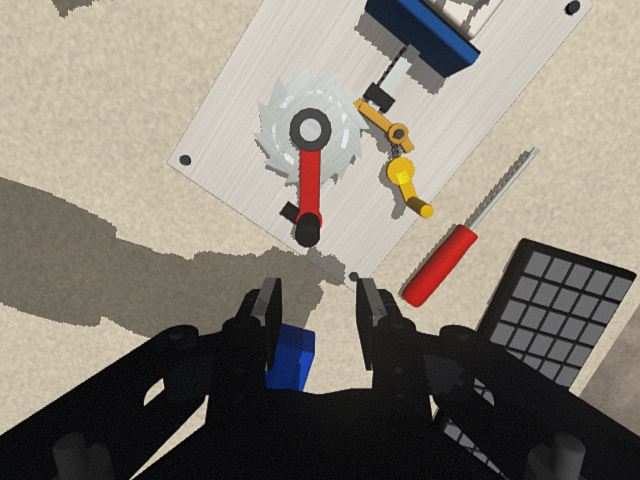

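The lever shows off, at about 1.13 to 1.16 from the pin at (0.671, 0.031). The pawl is still in the tooth, as expected. The knob is at px (308,232). I'll check the height of the dark stub beside it before descending.

Run:
```python
from h import *
for f,pts in(('w4',[(290,210),(287,212),(293,207)]),('w2',[(222,192),(220,188),(224,198)])):
    P,p,ok=cloud('wrist',f)
    for u,v in pts: print(f,P[v,u].round(4),p[v,u])
```

```text
w4 [ 0.5641 -0.016   0.0292] [43 40 41]
w4 [ 0.562  -0.0185  0.0307] [46 43 42]
w4 [ 0.566  -0.0131  0.0252] [41 38 38]
w2 [ 0.5626 -0.0153  0.0292] [31 27 28]
w2 [ 0.5582 -0.0153  0.0301] [34 27 28]
w2 [ 0.569  -0.0162  0.0284] [32 28 30]
```

Emit:
move_arm(
  motion=[
    {"xyz": [-0.0074,-0.0033,0],"angular": [0,0,-0.03],"fingers": 0.036},
    {"xyz": [0,0,-0.03],"angular": [0,0,0],"fingers": 0.036},
    {"xyz": [0,0,-0.03],"angular": [0,0,0],"fingers": 0.036},
    {"xyz": [0,0,-0.025],"angular": [0,0,0],"fingers": 0.036},
    {"xyz": [0,0,0],"angular": [0,0,0],"fingers": 0.036},
    {"xyz": [0,0,0],"angular": [0,0,0],"fingers": 0.036},
  ],
)

```text
time_s: 7.05
ee_pos: [0.5835, -0.0147, 0.127]
ee_rot: [[-0.002, -0.296, 0.955], [0.0, 0.955, 0.296], [-1.0, 0.001, -0.002]]
contact_force: [0.1, 0.3, 0.4]
opening: 0.418
```

Emit:
move_arm(
  motion=[
    {"xyz": [0,0,-0.02],"angular": [0,0,0],"fingers": 0.036},
    {"xyz": [0,0,-0.02],"angular": [0,0,0],"fingers": 0.036},
    {"xyz": [0,0,-0.02],"angular": [0,0,0],"fingers": 0.036},
    {"xyz": [0,0,0],"angular": [0,0,0],"fingers": 0.028},
    {"xyz": [0,0,0],"angular": [0,0,0],"fingers": 0.028},
    {"xyz": [0,0,0],"angular": [0,0,0],"fingers": 0.028},
    {"xyz": [0,0,0],"angular": [0,0,0],"fingers": 0.028},
  ],
)

```text
time_s: 7.63
ee_pos: [0.5844, -0.0149, 0.0691]
ee_rot: [[0.002, -0.294, 0.956], [-0.0, 0.956, 0.294], [-1.0, -0.001, 0.002]]
contact_force: [0.0, -0.1, -0.2]
opening: 0.33
```

Emit:
move_arm(
  motion=[
    {"xyz": [0.0012,0.0004,0],"angular": [0,0,0],"fingers": 0.028},
    {"xyz": [0.0012,0.0004,0],"angular": [0,0,0],"fingers": 0.028},
    {"xyz": [0.0012,0.0004,0],"angular": [0,0,0],"fingers": 0.028},
    {"xyz": [0.001,0.0003,0],"angular": [0,0,0],"fingers": 0.028},
    {"xyz": [0.001,0.0003,0],"angular": [0,0,0],"fingers": 0.028},
    {"xyz": [0,0,0],"angular": [0,0,0],"fingers": 0.028},
  ],
)

```text
time_s: 8.13
ee_pos: [0.5883, -0.0135, 0.0673]
ee_rot: [[-0.002, -0.293, 0.956], [-0.001, 0.956, 0.293], [-1.0, 0.0, -0.002]]
contact_force: [-6.6, -2.1, 4.8]
opening: 0.329
```

Emit:
move_arm(
  motion=[
    {"xyz": [0.001,0.0003,0.001],"angular": [0,0,0],"fingers": 0.028},
    {"xyz": [0.001,0.0004,0],"angular": [0,0,0],"fingers": 0.028},
    {"xyz": [0.001,0.0004,0],"angular": [0,0,0],"fingers": 0.028},
    {"xyz": [0,0,0],"angular": [0,0,0],"fingers": 0.028},
  ],
)

```text
time_s: 8.47
ee_pos: [0.5909, -0.0128, 0.0679]
ee_rot: [[-0.003, -0.293, 0.956], [-0.001, 0.956, 0.293], [-1.0, -0.0, -0.004]]
contact_force: [-7.3, -5.0, -1.2]
opening: 0.324
```

Run:
```python
from h import *
s=arm.read_state(); print(np.round(s['ee_pos'],4),np.round(s['contact_force'],1))
snap('top','t5'); snap('scene','s5'); p,d=snap('wrist','w5')
a=np.load('pics/top0.npz')['p']; b=np.load('pics/t5.npz')['p']; c=np.load('pics/s5.npz')['p']; e=np.load('pics/scene0.npz')['p']
cr=lambda q,u,v,w,f: cv2.resize(q[v:v+w,u:u+w],(f,f),interpolation=cv2.INTER_CUBIC)
cv2.imwrite('pics/m5.png',np.vstack([np.hstack([cr(e,270,250,80,290),cr(c,270,250,80,290)]),np.hstack([cr(p,150,0,290,290),cr(b,270,175,60,290)])])[:,:,::-1])
```

```text
[ 0.5909 -0.0128  0.0679] [-7.3 -5.  -1.2]
```

View pics/m5.png

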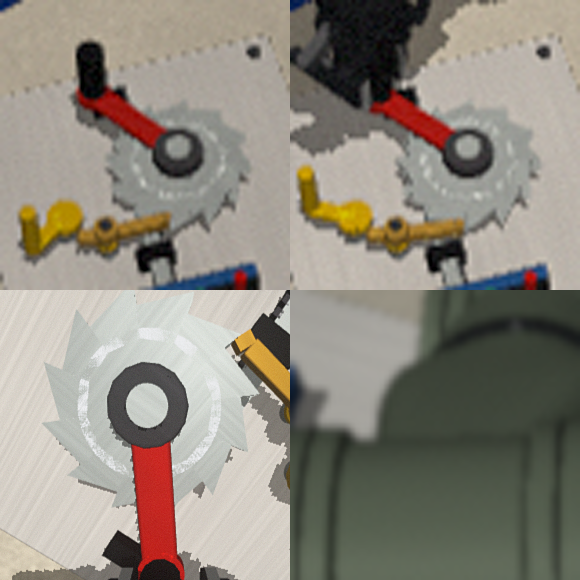

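The arm has gone a little up against the load. In the wrist view the pawl tip is near px (383,57) and the hub near (297,114). I'll measure how far the tip is from the axle.

Run:
```python
from h import *
h=ray('wrist','w5',(297,114),.0575); print(h.round(4))
for uv in((383,56),(386,68),(384,60)): t=ray('wrist','w5',uv,.041); print(uv,t.round(4),np.hypot(*(t-h)[:2]).round(4))
h2=ray('wrist','w2',(289.2,163.5),.0575)
for uv in((332,179),(331.5,183)): t=ray('wrist','w2',uv,.041); print('before',np.hypot(*(t-h2)[:2]).round(4))
h2=ray('wrist','w4',(310.5,130),.0575)
for uv in((356,101),(357,107)): t=ray('wrist','w4',uv,.041); print('w4',np.hypot(*(t-h2)[:2]).round(4))
P,p,ok=cloud('wrist','w5'); print(P[56:72:3,380:396:3,2].round(3))
```

```text
[0.5599 0.0615 0.0575]
(383, 56) [0.5888 0.0974 0.041 ] 0.0462
(386, 68) [0.5918 0.0932 0.041 ] 0.045
(384, 60) [0.5898 0.096  0.041 ] 0.0457
before 0.0428
before 0.044
w4 0.0462
w4 0.0447
[[0.012 0.034 0.038 0.04  0.041 0.041]
 [0.012 0.031 0.037 0.041 0.041 0.037]
 [0.012 0.21  0.034 0.039 0.034 0.041]
 [0.012 0.011 0.031 0.01  0.036 0.039]
 [0.041 0.012 0.011 0.011 0.035 0.038]
 [0.042 0.042 0.012 0.015 0.026 0.034]]
```

Still engaged at about 45 mm. I'll wind a little more and measure after each step.

Emit:
move_arm(
  motion=[
    {"xyz": [0.001,0.0003,0],"angular": [0,0,0.01],"fingers": 0.028},
    {"xyz": [0.001,0.0003,0],"angular": [0,0,0.01],"fingers": 0.028},
    {"xyz": [0,0,0],"angular": [0,0,0],"fingers": 0.028},
  ],
)

```text
time_s: 8.87
ee_pos: [0.5927, -0.0121, 0.0679]
ee_rot: [[-0.004, -0.313, 0.95], [-0.001, 0.95, 0.313], [-1.0, 0.0, -0.004]]
contact_force: [-8.3, -3.5, 0.2]
opening: 0.333
```

```bash
cat >> h.py <<'E'
def pawl(f):
    s=arm.read_state(); snap('wrist',f); P,p,ok=cloud('wrist',f); hsv=cv2.cvtColor(p,cv2.COLOR_RGB2HSV); h=P[...,2]
    C=np.array([.5605,.062])
    pp=P[...,:2]-C; m=(cv2.inRange(hsv,(12,100,70),(24,255,255))>0)&ok&(h>.036)&(h<.046)&(np.hypot(pp[...,0]-.045,pp[...,1]-.035)<.05)
    Y=pp[m]; r=np.hypot(Y[:,0],Y[:,1]); print('pawl n',m.sum(),'r 0.5..5%',np.percentile(r,[0.5,2,5]).round(4),'at',Y[r.argmin()].round(4))
    red=(cv2.inRange(hsv,(0,140,60),(6,255,255))>0)&ok&(h>.048)&(h<.060); R=pp[red]; R=R[(np.hypot(R[:,0],R[:,1])<.075)&(np.hypot(R[:,0],R[:,1])>.02)]
    if len(R)>20:
        a=np.degrees(np.arctan2(*np.mean(R/np.linalg.norm(R,axis=1)[:,None],0)[::-1])); print('drum q',np.radians(a+17.2+135).round(3),len(R))
    print('t',round(s['time_s'],2),'pos',np.round(s['ee_pos'],4),'F',np.round(s['contact_force'],1),'q7',np.round(s['joints'][6],2))
E
python3 - <<'E'
from h import *
pawl('w6')
E
```

```text
pawl n 2734 r 0.5..5% [0.0542 0.0548 0.0557] at [0.0345 0.0406]
drum q 1.449 4135
t 8.87 pos [ 0.5927 -0.0121  0.0679] F [-8.3 -3.5  0.2] q7 0.39
```

The pawl has sprung clear: the nearest brass is now at least 53 mm from the axle, against 45 mm before. The drum reads 1.45 and the load rests on the finger at about 9 N. I'll work out the easing arc in per-row shifts.

Run:
```python
from h import *
C=np.array([.5605,.062]); a=np.arctan2(-.0121-.062,.5927-.5605); r=.0805; n=0
a0=a
for k in range(10):
    b=a0-.16*k; m=b-.08; print(k,'TCP end',(C+r*np.array([np.cos(b-.16),np.sin(b-.16)])).round(4),'row1-5',(r*.016*np.array([np.sin(b-.04),-np.cos(b-.04)])).round(5),'row6-10',(r*.016*np.array([np.sin(b-.12),-np.cos(b-.12)])).round(5),'q end',round(1.446-.16*(k+1),3))
```

```text
0 TCP end [ 0.5804 -0.016 ] row1-5 [-0.0012  -0.00047] row6-10 [-0.00123 -0.00037] q end 1.286
1 TCP end [ 0.5677 -0.0182] row1-5 [-0.00126 -0.00027] row6-10 [-0.00128 -0.00017] q end 1.126
2 TCP end [ 0.5549 -0.0183] row1-5 [-1.29e-03 -6.00e-05] row6-10 [-1.29e-03  4.00e-05] q end 0.966
3 TCP end [ 0.5421 -0.0164] row1-5 [-0.00128  0.00014] row6-10 [-0.00126  0.00024] q end 0.806
4 TCP end [ 0.5299 -0.0125] row1-5 [-0.00124  0.00034] row6-10 [-0.00121  0.00044] q end 0.646
5 TCP end [ 0.5184 -0.0066] row1-5 [-0.00117  0.00054] row6-10 [-0.00112  0.00063] q end 0.486
6 TCP end [0.508 0.001] row1-5 [-0.00107  0.00072] row6-10 [-0.00101  0.0008 ] q end 0.326
7 TCP end [0.499  0.0101] row1-5 [-0.00094  0.00088] row6-10 [-0.00087  0.00095] q end 0.166
8 TCP end [0.4915 0.0206] row1-5 [-0.00079  0.00102] row6-10 [-0.00071  0.00108] q end 0.006
9 TCP end [0.4858 0.0321] row1-5 [-0.00062  0.00113] row6-10 [-0.00053  0.00118] q end -0.154
```

Emit:
move_arm(
  motion=[
    {"xyz": [-0.0006,-0.0002,0],"angular": [0,0,-0.008],"fingers": 0.028},
    {"xyz": [-0.0006,-0.0002,0],"angular": [0,0,-0.008],"fingers": 0.028},
    {"xyz": [-0.0012,-0.0005,0],"angular": [0,0,-0.016],"fingers": 0.028},
    {"xyz": [-0.0012,-0.0005,0],"angular": [0,0,-0.016],"fingers": 0.028},
    {"xyz": [-0.0012,-0.0004,0],"angular": [0,0,-0.016],"fingers": 0.028},
    {"xyz": [-0.0012,-0.0004,0],"angular": [0,0,-0.016],"fingers": 0.028},
    {"xyz": [-0.0012,-0.0004,0],"angular": [0,0,-0.016],"fingers": 0.028},
  ],
)

```text
time_s: 9.5
ee_pos: [0.5858, -0.015, 0.0679]
ee_rot: [[-0.003, -0.219, 0.976], [-0.001, 0.976, 0.219], [-1.0, -0.001, -0.003]]
contact_force: [-6.0, -5.0, -2.7]
opening: 0.327
```

Run:
```python
from h import *
pawl('w7')
```

```text
pawl n 2735 r 0.5..5% [0.0541 0.0548 0.0558] at [0.0344 0.0409]
drum q 1.356 4135
t 9.5 pos [ 0.5858 -0.015   0.0679] F [-6.  -5.  -2.7] q7 0.33
```

The pawl stays clear and the drum follows under load, at 1.356. I'll keep easing it back.

Emit:
move_arm(
  motion=[
    {"xyz": [-0.0012,-0.0004,0],"angular": [0,0,-0.016],"fingers": 0.028},
    {"xyz": [-0.0012,-0.0004,0],"angular": [0,0,-0.016],"fingers": 0.028},
    {"xyz": [-0.0012,-0.0003,0],"angular": [0,0,-0.016],"fingers": 0.028},
    {"xyz": [-0.0012,-0.0003,0],"angular": [0,0,-0.016],"fingers": 0.028},
    {"xyz": [-0.0013,-0.0003,0],"angular": [0,0,-0.016],"fingers": 0.028},
    {"xyz": [-0.0013,-0.0003,0],"angular": [0,0,-0.016],"fingers": 0.028},
    {"xyz": [-0.0013,-0.0003,0],"angular": [0,0,-0.016],"fingers": 0.028},
    {"xyz": [-0.0013,-0.0002,0],"angular": [0,0,-0.016],"fingers": 0.028},
    {"xyz": [-0.0013,-0.0002,0],"angular": [0,0,-0.016],"fingers": 0.028},
    {"xyz": [-0.0013,-0.0002,0],"angular": [0,0,-0.016],"fingers": 0.028},
  ],
)

```text
time_s: 10.38
ee_pos: [0.5733, -0.0176, 0.0681]
ee_rot: [[-0.002, -0.061, 0.998], [-0.001, 0.998, 0.061], [-1.0, -0.001, -0.002]]
contact_force: [-5.6, -3.9, -1.0]
opening: 0.328
```

Emit:
move_arm(
  motion=[
    {"xyz": [-0.0013,-0.0002,0],"angular": [0,0,-0.016],"fingers": 0.028},
    {"xyz": [-0.0013,-0.0001,0],"angular": [0,0,-0.016],"fingers": 0.028},
    {"xyz": [-0.0013,-0.0001,0],"angular": [0,0,-0.016],"fingers": 0.028},
    {"xyz": [-0.0013,-0.0001,0],"angular": [0,0,-0.016],"fingers": 0.028},
    {"xyz": [-0.0013,-0.0001,0],"angular": [0,0,-0.016],"fingers": 0.028},
    {"xyz": [-0.0013,0,0],"angular": [0,0,-0.016],"fingers": 0.028},
    {"xyz": [-0.0013,0,0],"angular": [0,0,-0.016],"fingers": 0.028},
    {"xyz": [-0.0013,0,0],"angular": [0,0,-0.016],"fingers": 0.028},
    {"xyz": [-0.0013,0,0],"angular": [0,0,-0.016],"fingers": 0.028},
    {"xyz": [-0.0013,0.0001,0],"angular": [0,0,-0.016],"fingers": 0.028},
  ],
)

```text
time_s: 11.22
ee_pos: [0.5604, -0.0178, 0.0681]
ee_rot: [[-0.002, 0.099, 0.995], [-0.0, 0.995, -0.099], [-1.0, -0.001, -0.002]]
contact_force: [-5.4, -1.9, -0.4]
opening: 0.333
```

Run:
```python
from h import *
pawl('w8')
```

```text
pawl n 2581 r 0.5..5% [0.0544 0.0551 0.056 ] at [0.0347 0.0409]
drum q 1.039 4079
t 11.22 pos [ 0.5604 -0.0178  0.0681] F [-5.4 -1.9 -0.4] q7 0.13
```

Emit:
move_arm(
  motion=[
    {"xyz": [-0.0013,0,0],"angular": [0,0,-0.015],"fingers": 0.028},
    {"xyz": [-0.0013,0,0],"angular": [0,0,-0.015],"fingers": 0.028},
    {"xyz": [-0.0013,0.0001,0],"angular": [0,0,-0.015],"fingers": 0.028},
    {"xyz": [-0.0013,0.0001,0],"angular": [0,0,-0.015],"fingers": 0.028},
    {"xyz": [-0.0013,0.0001,0],"angular": [0,0,-0.015],"fingers": 0.028},
    {"xyz": [-0.0013,0.0001,0],"angular": [0,0,-0.015],"fingers": 0.028},
    {"xyz": [-0.0013,0.0001,0],"angular": [0,0,-0.015],"fingers": 0.028},
    {"xyz": [-0.0013,0.0002,0],"angular": [0,0,-0.015],"fingers": 0.028},
    {"xyz": [-0.0013,0.0002,0],"angular": [0,0,-0.015],"fingers": 0.028},
    {"xyz": [-0.0013,0.0002,0],"angular": [0,0,-0.015],"fingers": 0.028},
  ],
)

```text
time_s: 12.1
ee_pos: [0.5477, -0.0164, 0.0682]
ee_rot: [[-0.002, 0.246, 0.969], [0.0, 0.969, -0.246], [-1.0, -0.0, -0.002]]
contact_force: [-4.3, -2.2, -0.6]
opening: 0.327
```

Emit:
move_arm(
  motion=[
    {"xyz": [-0.0013,0.0002,0],"angular": [0,0,-0.015],"fingers": 0.028},
    {"xyz": [-0.0013,0.0002,0],"angular": [0,0,-0.015],"fingers": 0.028},
    {"xyz": [-0.0012,0.0003,0],"angular": [0,0,-0.015],"fingers": 0.028},
    {"xyz": [-0.0012,0.0003,0],"angular": [0,0,-0.015],"fingers": 0.028},
    {"xyz": [-0.0012,0.0003,0],"angular": [0,0,-0.015],"fingers": 0.028},
    {"xyz": [-0.0012,0.0003,0],"angular": [0,0,-0.015],"fingers": 0.028},
    {"xyz": [-0.0012,0.0003,0],"angular": [0,0,-0.015],"fingers": 0.028},
    {"xyz": [-0.0012,0.0004,0],"angular": [0,0,-0.015],"fingers": 0.028},
    {"xyz": [-0.0012,0.0004,0],"angular": [0,0,-0.015],"fingers": 0.028},
    {"xyz": [-0.0012,0.0004,0],"angular": [0,0,-0.015],"fingers": 0.028},
  ],
)

```text
time_s: 12.93
ee_pos: [0.536, -0.0131, 0.0683]
ee_rot: [[0.0, 0.389, 0.921], [0.0, 0.921, -0.389], [-1.0, 0.0, 0.0]]
contact_force: [-4.0, 0.2, -0.7]
opening: 0.332
```

Run:
```python
from h import *
pawl('w9')
```

```text
pawl n 1243 r 0.5..5% [0.0557 0.0568 0.0581] at [0.037  0.0397]
drum q 0.725 4060
t 12.93 pos [ 0.536  -0.0131  0.0683] F [-4.   0.2 -0.7] q7 -0.05
```

Emit:
move_arm(
  motion=[
    {"xyz": [-0.0012,0.0004,0],"angular": [0,0,-0.015],"fingers": 0.028},
    {"xyz": [-0.0012,0.0004,0],"angular": [0,0,-0.015],"fingers": 0.028},
    {"xyz": [-0.0012,0.0004,0],"angular": [0,0,-0.015],"fingers": 0.028},
    {"xyz": [-0.0012,0.0005,0],"angular": [0,0,-0.015],"fingers": 0.028},
    {"xyz": [-0.0012,0.0005,0],"angular": [0,0,-0.015],"fingers": 0.028},
    {"xyz": [-0.0012,0.0005,0],"angular": [0,0,-0.015],"fingers": 0.028},
    {"xyz": [-0.0012,0.0005,0],"angular": [0,0,-0.015],"fingers": 0.028},
    {"xyz": [-0.0012,0.0005,0],"angular": [0,0,-0.015],"fingers": 0.028},
    {"xyz": [-0.0012,0.0005,0],"angular": [0,0,-0.015],"fingers": 0.028},
    {"xyz": [-0.0011,0.0006,0],"angular": [0,0,-0.015],"fingers": 0.028},
  ],
)

```text
time_s: 13.82
ee_pos: [0.5242, -0.0083, 0.0683]
ee_rot: [[0.0, 0.522, 0.853], [0.0, 0.853, -0.522], [-1.0, 0.0, 0.0]]
contact_force: [-0.8, 2.0, -0.0]
opening: 0.333
```

Emit:
move_arm(
  motion=[
    {"xyz": [-0.0011,0.0006,0],"angular": [0,0,-0.015],"fingers": 0.028},
    {"xyz": [-0.0011,0.0006,0],"angular": [0,0,-0.015],"fingers": 0.028},
    {"xyz": [-0.0011,0.0006,0],"angular": [0,0,-0.015],"fingers": 0.028},
    {"xyz": [-0.0011,0.0007,0],"angular": [0,0,-0.015],"fingers": 0.028},
    {"xyz": [-0.0011,0.0007,0],"angular": [0,0,-0.015],"fingers": 0.028},
    {"xyz": [-0.0011,0.0007,0],"angular": [0,0,-0.015],"fingers": 0.028},
    {"xyz": [-0.0011,0.0007,0],"angular": [0,0,-0.015],"fingers": 0.028},
    {"xyz": [-0.001,0.0007,0],"angular": [0,0,-0.015],"fingers": 0.028},
  ],
)

```text
time_s: 14.48
ee_pos: [0.5154, -0.0031, 0.0683]
ee_rot: [[0.0, 0.621, 0.784], [-0.0, 0.784, -0.621], [-1.0, 0.0, 0.0]]
contact_force: [0.4, 1.5, 0.9]
opening: 0.327
```

Run:
```python
from h import *
pawl('w10')
```

```text
pawl n 38 r 0.5..5% [0.0778 0.0779 0.0779] at [ 0.0777 -0.0024]
drum q 0.437 4070
t 14.48 pos [ 0.5154 -0.0031  0.0683] F [0.4 1.5 0.9] q7 -0.22
```

Emit:
move_arm(
  motion=[
    {"xyz": [-0.001,0.0007,0],"angular": [0,0,-0.015],"fingers": 0.028},
    {"xyz": [-0.001,0.0008,0],"angular": [0,0,-0.015],"fingers": 0.028},
    {"xyz": [-0.001,0.0008,0],"angular": [0,0,-0.015],"fingers": 0.028},
    {"xyz": [-0.001,0.0008,0],"angular": [0,0,-0.015],"fingers": 0.028},
    {"xyz": [-0.001,0.0008,0],"angular": [0,0,-0.015],"fingers": 0.028},
    {"xyz": [-0.001,0.0008,0],"angular": [0,0,-0.015],"fingers": 0.028},
    {"xyz": [-0.001,0.0009,0],"angular": [0,0,-0.015],"fingers": 0.028},
    {"xyz": [-0.0009,0.0009,0],"angular": [0,0,-0.015],"fingers": 0.028},
    {"xyz": [-0.0009,0.0009,0],"angular": [0,0,-0.015],"fingers": 0.028},
    {"xyz": [-0.0009,0.0009,0],"angular": [0,0,-0.015],"fingers": 0.028},
  ],
)

```text
time_s: 15.37
ee_pos: [0.5057, 0.0052, 0.0683]
ee_rot: [[0.0, 0.731, 0.683], [0.0, 0.683, -0.731], [-1.0, 0.0, 0.0]]
contact_force: [0.1, -0.2, -0.8]
opening: 0.328
```

Emit:
move_arm(
  motion=[
    {"xyz": [-0.0009,0.0009,0],"angular": [0,0,-0.015],"fingers": 0.028},
    {"xyz": [-0.0009,0.0009,0],"angular": [0,0,-0.015],"fingers": 0.028},
    {"xyz": [-0.0009,0.0009,0],"angular": [0,0,-0.015],"fingers": 0.028},
    {"xyz": [-0.0009,0.001,0],"angular": [0,0,-0.015],"fingers": 0.028},
    {"xyz": [-0.0009,0.001,0],"angular": [0,0,-0.015],"fingers": 0.028},
    {"xyz": [-0.0008,0.001,0],"angular": [0,0,-0.015],"fingers": 0.028},
    {"xyz": [-0.0008,0.001,0],"angular": [0,0,-0.015],"fingers": 0.028},
    {"xyz": [-0.0008,0.001,0],"angular": [0,0,-0.015],"fingers": 0.028},
  ],
)

```text
time_s: 16.03
ee_pos: [0.4988, 0.0129, 0.0683]
ee_rot: [[0.0, 0.807, 0.59], [0.0, 0.59, -0.807], [-1.0, 0.0, -0.0]]
contact_force: [0.9, 0.5, -0.1]
opening: 0.327
```

Run:
```python
from h import *
pawl('w11')
```

```text
Traceback (most recent call last):
  File "h.py", line 20, in pawl
    Y=pp[m]; r=np.hypot(Y[:,0],Y[:,1]); print('pawl n',m.sum(),'r 0.5..5%',np.percentile(r,[0.5,2,5]).round(4),'at',Y[r.argmin()].round(4))
                                                                           ~~~~~~~~~~~~~^^^^^^^^^^^^^
IndexError: index -1 is out of bounds for axis 0 with size 0
```

Emit:
move_arm(
  motion=[
    {"xyz": [-0.0007,0.0009,0],"angular": [0,0,-0.013],"fingers": 0.028},
    {"xyz": [-0.0007,0.0009,0],"angular": [0,0,-0.013],"fingers": 0.028},
    {"xyz": [-0.0007,0.0009,0],"angular": [0,0,-0.013],"fingers": 0.028},
    {"xyz": [-0.0006,0.0009,0],"angular": [0,0,-0.013],"fingers": 0.028},
    {"xyz": [-0.0006,0.0009,0],"angular": [0,0,-0.013],"fingers": 0.028},
    {"xyz": [-0.0006,0.0009,0],"angular": [0,0,-0.013],"fingers": 0.028},
    {"xyz": [-0.0006,0.0009,0],"angular": [0,0,-0.013],"fingers": 0.028},
    {"xyz": [-0.0005,0.001,0],"angular": [0,0,-0.013],"fingers": 0.028},
    {"xyz": [-0.0005,0.001,0],"angular": [0,0,-0.013],"fingers": 0.028},
  ],
)

```text
time_s: 16.83
ee_pos: [0.4933, 0.0212, 0.0683]
ee_rot: [[-0.0, 0.871, 0.492], [-0.0, 0.492, -0.871], [-1.0, -0.0, -0.0]]
contact_force: [-0.5, -1.5, 0.5]
opening: 0.324
```

```bash
sed -i "s/    Y=pp\[m\]; r=/    Y=pp[m] if m.any() else np.array([[1.,1.]]); r=/" h.py
python3 - <<'E'
from h import *
pawl('w12')
E
```

```text
pawl n 36 r 0.5..5% [0.0537 0.0539 0.0541] at [0.0342 0.0413]
drum q 0.116 4071
t 16.83 pos [0.4933 0.0212 0.0683] F [-0.5 -1.5  0.5] q7 -0.47
```

Emit:
move_arm(
  motion=[
    {"xyz": [-0.0005,0.0009,0],"angular": [0,0,-0.012],"fingers": 0.028},
    {"xyz": [-0.0005,0.0009,0],"angular": [0,0,-0.012],"fingers": 0.028},
    {"xyz": [-0.0005,0.0009,0],"angular": [0,0,-0.012],"fingers": 0.028},
    {"xyz": [-0.0005,0.0009,0],"angular": [0,0,-0.012],"fingers": 0.028},
    {"xyz": [-0.0005,0.0009,0],"angular": [0,0,-0.012],"fingers": 0.028},
    {"xyz": [-0.0004,0.0007,0],"angular": [0,0,0],"fingers": 0.028},
  ],
)

```text
time_s: 17.38
ee_pos: [0.4904, 0.0264, 0.0683]
ee_rot: [[-0.0, 0.898, 0.439], [0.0, 0.439, -0.898], [-1.0, -0.0, -0.0]]
contact_force: [-0.2, -2.0, 0.0]
opening: 0.325
```

Run:
```python
from h import *
pawl('w13')
```

```text
pawl n 89 r 0.5..5% [0.0537 0.0537 0.054 ] at [0.0346 0.041 ]
drum q 0.04 4058
t 17.38 pos [0.4904 0.0264 0.0683] F [-0.2 -2.   0. ] q7 -0.51
```

Emit:
move_arm(
  motion=[
    {"xyz": [-0.0004,0.0007,0],"angular": [0,0,-0.01],"fingers": 0.028},
    {"xyz": [-0.0004,0.0007,0],"angular": [0,0,-0.01],"fingers": 0.028},
    {"xyz": [-0.0004,0.0007,0],"angular": [0,0,-0.01],"fingers": 0.028},
    {"xyz": [0,0,0],"angular": [0,0,0],"fingers": 0.028},
  ],
)

```text
time_s: 17.77
ee_pos: [0.4898, 0.028, 0.0683]
ee_rot: [[0.001, 0.911, 0.412], [-0.001, 0.412, -0.911], [-1.0, 0.001, 0.002]]
contact_force: [3.6, -4.9, -3.8]
opening: 0.328
```

Emit:
move_arm(
  motion=[
    {"xyz": [-0.0002,0.0005,0],"angular": [0,0,0],"fingers": 0.028},
    {"xyz": [-0.0002,0.0004,0],"angular": [0,0,0],"fingers": 0.028},
    {"xyz": [0,0,0],"angular": [0,0,0],"fingers": 0.028},
  ],
)

```text
time_s: 18.02
ee_pos: [0.4898, 0.028, 0.0683]
ee_rot: [[0.002, 0.911, 0.412], [-0.002, 0.412, -0.911], [-1.0, 0.001, 0.003]]
contact_force: [6.3, -10.1, -5.6]
opening: 0.326
```

Run:
```python
from h import *
pawl('w14')
```

```text
pawl n 143 r 0.5..5% [0.0537 0.0541 0.0542] at [0.0334 0.042 ]
drum q 0.02 4035
t 18.02 pos [0.4898 0.028  0.0683] F [  6.3 -10.1  -5.6] q7 -0.53
```

The TCP did not move under rising force (12 N) and the drum reads about 0.02, so it is on the hard stop. I'll back off to the middle, open and lift.

Emit:
move_arm(
  motion=[
    {"xyz": [0.0008,-0.0018,0],"angular": [0,0,0],"fingers": 0.028},
    {"xyz": [0.0008,-0.0018,0],"angular": [0,0,0],"fingers": 0.03},
    {"xyz": [0.0005,-0.001,0],"angular": [0,0,0],"fingers": 0.036},
    {"xyz": [0,0,0],"angular": [0,0,0],"fingers": 0.04},
    {"xyz": [0,0,0],"angular": [0,0,0],"fingers": 0.04},
    {"xyz": [0,0,0],"angular": [0,0,0],"fingers": 0.04},
  ],
)

```text
time_s: 18.57
ee_pos: [0.4909, 0.025, 0.0683]
ee_rot: [[-0.0, 0.911, 0.413], [0.0, 0.413, -0.911], [-1.0, -0.0, -0.0]]
contact_force: [-0.7, -0.2, -0.3]
opening: 0.466
```

Free of contact. Lift straight up.

Emit:
move_arm(
  motion=[
    {"xyz": [0,0,0.015],"angular": [0,0,0],"fingers": 0.04},
    {"xyz": [0,0,0.025],"angular": [0,0,0],"fingers": 0.04},
    {"xyz": [0,0,0.035],"angular": [0,0,0],"fingers": 0.04},
    {"xyz": [0,0,0.035],"angular": [0,0,0],"fingers": 0.04},
    {"xyz": [0,0,0.035],"angular": [0,0,0],"fingers": 0.04},
    {"xyz": [0,0,0.015],"angular": [0,0,0],"fingers": 0.04},
    {"xyz": [0,0,0],"angular": [0,0,0],"fingers": 0.04},
  ],
)

```text
time_s: 19.15
ee_pos: [0.4919, 0.0249, 0.2313]
ee_rot: [[0.004, 0.911, 0.413], [0.001, 0.413, -0.911], [-1.0, 0.004, 0.001]]
contact_force: [0.3, -0.5, 0.5]
opening: 0.47
```

Run:
```python
from h import *
pawl('w15'); P,p,ok=cloud('wrist','w15'); h=P[...,2]; hsv=cv2.cvtColor(p,cv2.COLOR_RGB2HSV)
for nm,z0,z1,lim,xy in(('pin',.076,.09,((20,120,70),(34,255,255)),(.67,.03)),('knob',.1,.11,((0,0,0),(179,255,60)),(.49,.025))):
    m=(cv2.inRange(hsv,*lim)>0)&ok&(h>z0)&(h<z1)&(np.hypot(P[...,0]-xy[0],P[...,1]-xy[1])<.04); Y=P[m]
    if m.sum(): print(nm,m.sum(),Y.mean(0).round(4),cv2.minEnclosingCircle(Y[:,:2].astype(np.float32)))
snap('scene','s15'); c=np.load('pics/s15.npz')['p']; print
cv2.imwrite('pics/m15.png',np.vstack([cv2.resize(p,(400,300)),cv2.resize(c[180:405,200:500],(400,300))])[:,:,::-1])
```

```text
pawl n 696 r 0.5..5% [0.0542 0.055  0.0562] at [0.0341 0.041 ]
drum q 0.021 1062
t 19.15 pos [0.4919 0.0249 0.2313] F [ 0.3 -0.5  0.5] q7 -0.72
pin 238 [0.6704 0.0309 0.0808] ((0.6693652868270874, 0.030392609536647797), 0.005721269175410271)
knob 390 [0.4901 0.0239 0.1032] ((0.48943406343460083, 0.023607313632965088), 0.009762696921825409)
```

View pics/m15.png

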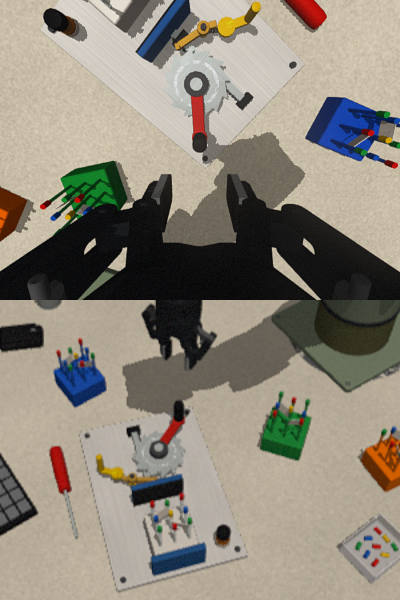

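The final view shows the crank at home (knob at clamp angle of about -134.5°), the jaw drawn back, the pawl out and the lever off. Tubes, vial and screwdriver are undisturbed.

```bash
python3 -c "
from workcell import ticket; print(ticket.hand_in())"
```

```text
the job is handed in; nothing more can be done
None
```

The clamp is open and the job is handed in, at about 19 s on the robot's clock.

**What I did:**
- **Lever:** I pushed the trip lever over with the fingers loose around the pin, at 8 N or less in the readings between moves.
- **Pawl:** I wound the crank up from about 1.39 to 1.45 rad. The pawl's measured distance from the axle went from about 45 mm to about 54 mm, so it sprang clear.
- **Crank:** I eased the drum back at about 0.2 rad/s, with the load on the finger until the spring went slack. I then pressed it onto the stop, where the force rose to about 12–13 N with no further movement.
- **Release:** I backed off, opened the fingers and lifted clear. The contact force then read near zero.

**Last checks:**
- **Drum:** it reads 0.01–0.02 rad, the same after release as when pressed, so home within measuring error.
- **Lever:** it reads about 1.17 rad (off counts from 1.0). I did not feel it reach its 1.2 stop.
- **Pawl:** it is still clear, nearest at about 53–54 mm against the 53 mm limit. That is less than the 57 mm given for sprung out. I put the difference down to measuring error, because the drum passed freely.
- **Other things:** the tube block, vial, screwdriver and look-alikes look undisturbed in the final pictures. I did not measure them.

Two move calls at the start were refused because of incomplete rows, and the arm did not move for them.

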